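# Red marker from pen stand to flat tray by way of the slanted rest

## Robot

A 6-joint arm with a two-finger parallel gripper is mounted at the origin on the work surface. World frame = base frame: x ahead of the robot, y to its left, z up, the work surface at z = 0. Lengths are in m, angles in rad, forces in N, time in s.
With the tool pointing down it reaches from about 0.325 to 0.75 m from the base axis. Payload 7.6 kg.
Tool frame: the origin (TCP) lies midway between the tips of the shut fingers; the grasp point (between the pads) lies 19 mm behind it (bot.grip_depth is the distance from the TCP to the grasp point, in m); z points along the fingers, y is the line along which they close (so a half turn about z gives the same grasp; the last joint's range is limited). The gripper opens to 85 mm and grips with 20 to 120 N. Pads are 22 mm wide; open, the fingers measure 114 mm over their backs; the gripper's body (76 mm by 85 mm) begins 54 mm behind the grasp point. The pads swing forward as they close: fully open they stand 13 mm farther back than shut.
Start: joints at [-1.3, 0.052, 1.401, -0, 1.689, -0.07], TCP at [0.176, -0.495, 0.231] pointing down, gripper open.
Joint ranges: [-2.9, 2.9], [-0.91, 2.17], [0.12, 2.37], [-1.06, 4.2], [0.26, 2.73], [-2.93, 2.93]. Speed limits (rad/s): [2.57, 2.57, 3.01, 3.14, 3.14, 3.14].

## Interface

Orientations are given as [roll, pitch, yaw] about the fixed x, y, z axes, in that order (R = Rz(yaw) Ry(pitch) Rx(roll)).
In Python, from workcell import bot gives the robot as it stands.
- The arm moves only by the tool arm_command, never from a script. Its argument "moves" is text: rows parted by semicolons, each of 7 numbers parted by spaces: the shift along the tool's x, y, z normalised to -1 to 1, where 1 is 800 mm, then the turn, a rotation vector about the tool's x, y, z normalised to -1 to 1, where 1 is 120 degrees, then the gripper's target within -1 to 1 (fully open at 1, half-way at 0, shut at -1). In form: x y z ax ay az grip; .... A call has exactly 5 rows; each row is the pose to reach, as a shift and turn from the pose commanded when the call began, along the tool's axes at that moment; what a row does not reach only later rows make up. A row lasts 1/8 s, in which the tool goes at most 62.5 mm and 10.7 degrees, less where a joint would pass 70% of its speed; a pose out of reach is approached as far as the arm can. A call with a number of a shift or a turn outside -1 to 1 is refused whole. A call with a gripper value outside its range is refused whole. The fingers move at their own pace and stop on an object; the grip force is fixed at half the most. Time passes only in rows, so rows that repeat a pose let the fingers close, or fill a call up. It gives the time, the measured TCP pose, the force, the opening and the grip force at its end, in the units of the state.
- bot.sense(): the state, without advancing time (a new reading comes with each control period).
- bot.get_image(name): name is "scene" or "side" or "wrist"; returns a dict with "img" (400x640x3 uint8, red, green, blue), "z_map" (400x640 float32, m along the optical axis (not along the pixel's ray), 0 where there is no reading), "fx", "fy", "cx", "cy" (pixels), "R" (3x3) and "t" (3): a world point X has camera coordinates R X + t. Camera axes: x right, y down, z forward; pixel columns grow to the right and rows downward; lengths in m; the calibration is good to about 2 mm. A picture is of the moment at which its call begins.
- bot.hand_in(): hands the job in; it is judged then, once.
The state is a dict: "clock": time; "q": joint angles; "joint_velocities": joint speeds; "joint_efforts": joint torques, N m; "ee_pos": TCP position; "eef_rot": TCP orientation; "force": force on the tool from outside, world axes, zero at the start; "wrist_torque": the same for the moment, N m; "width": opening from 0.0 (shut) to 1.0 (fully open); "gripper_force": force on a finger pad.
Only numpy, scipy, OpenCV 4.12 (cv2) and the standard library are available. Lean on these libraries where they do the work, as an engineer would, in place of code of your own. Each camera call takes 0.05 s, during which the arm holds its last target. There are 200 camera calls.

## Task

Put the red marker away flat: lift it out of the pen stand by its top end and park it on the slanted rest, lying down the slope with its foot against the ledge, and let go. Then take it again by the middle of its barrel and lay it flat and lengthways on the floor of the tray that already holds the yellow marker. Do not drop it, and leave the other markers, the eraser, the toy dinosaur and the ink bottle where they are.

Things in the scene. Friction and masses are not known exactly. Their poses are not given: they have to be found in the camera images.
- red_marker_mid (a point): Centre of the red marker: square white barrel, 22 x 22 mm and 160 mm long, red band and a red cap (38 mm) on each end, about 60 g. z axis along the barrel, to the end that is up at the start. It stands upright in one of the pen stand's three holes (which one varies), centre 95 mm and top 175 mm above the table, flat sides parallel to the stand's.
- blue_marker_mid (a point): Middle of a marker of the same size and shape with blue caps, standing in another hole of the pen stand. To be left there.
- green_marker_mid (a point): Middle of a marker of the same size and shape with green caps, standing in another hole of the pen stand. To be left there.
- stand: Dark wooden pen stand, fixed: 180 mm (its x) by 55 mm (its y) by 60 mm high, origin at the centre of its underside. Three 28 mm square holes, 45 mm deep, in a row along its x axis, 57 mm apart: a marker's neighbours are on its x sides, its y sides are free. The x axis points away from the robot within 0.25 rad.
- rest: Slanted rest, fixed: light wooden wedge, 100 mm wide (its y). Its brown cork face, 100 mm long, slopes at 45 degrees, high edge (91 mm up) towards its -x and the robot, falling to +x. At the foot a ledge square to the face stands 16 mm off it; their corner is at x = 40, z = 20 mm. Origin on the underside; x axis away from the robot within 0.25 rad. A parked marker overhangs the high edge by 60 mm.
- rest_park (a point): Where the centre of a marker is when it is parked in the middle of the rest, lying down the slope with its foot on the ledge: 84 mm above the table. Its axes are those of rest (x away from the robot and level, z up), not turned with the slope.
- tray_markers_in (a point): Centre of the inner floor (4 mm above the table) of the grey tray for markers, fixed: 210 mm (its x) by 140 mm (its y) outside, 24 mm high, walls 4 mm, 202 x 132 mm inside. Its long x axis points away from the robot within 0.25 rad. The yellow marker lies in it along the -y wall; the +y part is free.
- tray_oddments_in (a point): The same point of an equal grey tray that holds oddments (eraser, toy dinosaur). The red marker does not belong there. Which tray is left and which right varies.
- yellow_marker: Yellow-capped marker of the same size lying flat in the markers' tray, along its x and 48 mm from its middle on the -y side (it takes up y = -59 to -37 mm of the tray). Origin at the centre of its underside. To be left there.
- eraser: White eraser, 55 x 24 x 14 mm, in the other tray.
- toy_dinosaur: Small green toy dinosaur, 90 mm long, in the other tray.
- ink_bottle: Amber ink bottle with a yellow cap, 54 mm across, 85 mm high, standing at the far side of the work area. Origin under its centre.

How it is judged:
By the outcome, as a careful person would: the job done as asked, in the order asked, and still so for the second after the job is handed in, with the robot touching nothing.
It also fails if it takes over 58 s, if anything falls off the work surface, if the arm or the gripper's body presses on something with over 40 N, if the wrist force passes 120 N, or if a joint passes its speed limit or range.

## Working session

There is one attempt and no reset: what is moved stays moved. The work goes in short steps, Python scripts to look and compute and a tool call to move; the robot and the scene stay as the last step left them, time stands still between calls to the robot, and variables do not carry over. Pictures are saved under pics/ and viewed, at most 10 in all, crops included, and the job is handed in when it is done.

Besides the shell and the picture viewer there is one more tool, called as name(argument=value, ...), one argument or row to a line, values as JSON. arm_command: Moves the arm, as the interface text tells. Its arguments: {"type":"object","properties":{"moves":{"type":"string"}},"required":["moves"]}

```bash
mkdir -p pics; ls; cat > h.py <<'E'
import numpy as np, cv2
from scipy.spatial.transform import Rotation as Ro
from workcell import bot
def cloud(d):
    z=d["z_map"]; v,u=np.mgrid[0:400,0:640]
    c=np.stack([(u-d["cx"])/d["fx"]*z,(v-d["cy"])/d["fy"]*z,z],-1)
    return (c-np.array(d["t"]))@np.array(d["R"])
def save(d,n): cv2.imwrite(f"pics/{n}.png",d["img"][:,:,::-1])
E
python3 - <<'E'
from h import *
for n in ("scene","side"):
    d=bot.get_image(n); save(d,n+"0"); np.savez(f"pics/{n}0.npz",**d)
    print(n,-np.array(d["R"]).T@d["t"])
a=np.vstack([cv2.imread("pics/scene0.png"),cv2.imread("pics/side0.png")]); cv2.imwrite("pics/both0.png",cv2.resize(a,(480,600),interpolation=cv2.INTER_AREA))
print(bot.sense())
E
```

```text
pics
scene [0.97503586 0.53418446 0.58001787]
side [ 0.37067577 -0.58039226  0.8265018 ]
{'clock': 0.1, 'q': array([-1.30031030e+00,  5.28069802e-02,  1.40159962e+00, -2.64730189e-06,
        1.68861256e+00, -7.02939686e-02]), 'joint_velocities': array([-1.99016552e-03, -2.19748802e-03, -1.15906364e-03, -1.55777288e-05,
        1.19788196e-03, -1.40732907e-04]), 'joint_efforts': array([ 2.01391224e-03, -3.82580745e+01, -3.60985637e+01, -1.44519055e-05,
        4.80743314e-03, -1.99984311e-05]), 'ee_pos': array([ 0.17542005, -0.49454644,  0.23055118]), 'eef_rot': array([-3.14016948e+00, -9.75694260e-05,  3.40779613e-01]), 'force': array([ 0.13155385, -0.84000317, -0.33513736]), 'wrist_torque': array([-0.02134415, -0.00338777,  0.02504139]), 'gripper_force': 0.0, 'width': 0.999439630574497}
```

View pics/scene0.png

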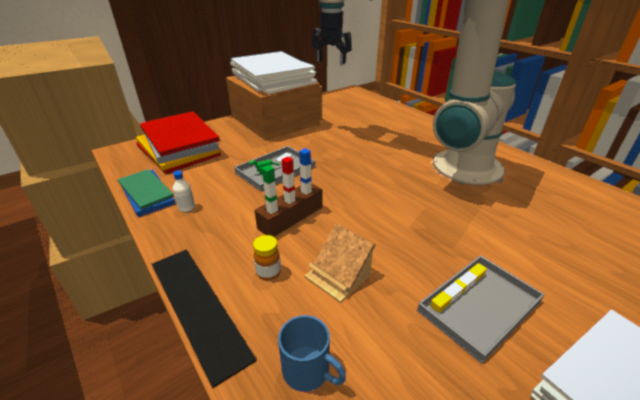

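View pics/side0.png

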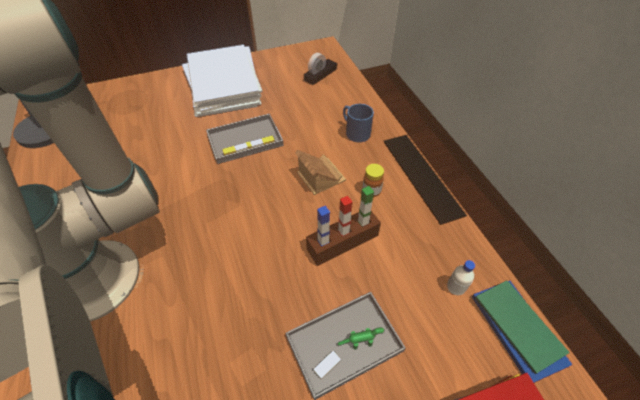

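The red marker is in the middle hole: scene (288,168), side (345,203), with blue nearer the robot and green farther. The rest is at scene (342,262), the markers' tray is on the left at scene (482,305), and the oddments tray is on the right.

```bash
python3 - <<'E'
from h import *
def rect(p): 
    (c,s,a)=cv2.minAreaRect((p[:,:2]*1000).astype(np.float32)); return np.round(c,1),np.round(s,1),round(a,1)
for n in ("scene","side"):
    d=dict(np.load(f"pics/{n}0.npz")); P=cloud(d); hsv=cv2.cvtColor(d["img"],cv2.COLOR_RGB2HSV); H,S,V=[hsv[...,i].astype(int) for i in range(3)]
    x,y,z=P[...,0],P[...,1],P[...,2]; ok=(d["z_map"]>0)&(x>.3)&(x<.8)&(abs(y)<.4)
    up=ok&(z>.14)&(z<.19)
    print(n)
    for c,m in (("red",((H<8)|(H>172))&(S>150)),("green",(H>50)&(H<85)&(S>120)),("blue",(H>105)&(H<130)&(S>120))):
        q=P[up&m]; 
        if len(q)<5: print(c,len(q)); continue
        t=q[q[:,2]>np.percentile(q[:,2],97)-.006]
        print(c,len(q),"top",rect(t),np.median(t[:,2]).round(4),len(t),"all",rect(q))
    q=P[ok&(z>.06)&(z<.19)&(x>.35)]
    # yellow marker
    q=P[ok&(H>24)&(H<34)&(S>170)&(z<.05)&(z>.012)&(y>.1)]; print("yellow",rect(q),len(q))
    # tray: dark gray low saturation
    q=(ok&(S<60)&(z<.035)&(y>.08)).astype(np.uint8); q=cv2.morphologyEx(q,cv2.MORPH_OPEN,np.ones((3,3)))
    k,l,st,_=cv2.connectedComponentsWithStats(q); i=1+np.argmax(st[1:,4]); T=P[l==i]; print("tray",rect(T),np.median(T[:,2]))
    # stand top dark
    q=P[ok&(V<110)&(z>.054)&(z<.066)&(y<.1)&(y>-.2)]; print("stand",rect(q),len(q))
    # cork: points on 45deg plane
    nrm=np.cross(np.gradient(P,axis=1),np.gradient(P,axis=0)); nrm/=np.linalg.norm(nrm,axis=-1,keepdims=True)+1e-12
    nrm*=np.sign(nrm[...,2:3]); 
    q=ok&(abs(nrm[...,2]-.707)<.12)&(z>.025)&(z<.1)&(nrm[...,0]>.5)&(y>-.15)&(y<.25)
    k,l,st,_=cv2.connectedComponentsWithStats(q.astype(np.uint8)); i=1+np.argmax(st[1:,4]); C=P[l==i]
    m=C.mean(0);w=np.linalg.svd(C-m,full_matrices=False)[2][2]; w*=np.sign(w[2]); print("cork",len(C),m.round(4),w.round(3),np.arctan2(w[1],w[0]).round(3),C.min(0).round(3),C.max(0).round(3),rect(C))
E
```

```text
scene
red 163 top (array([ 598.8, -106.7]), array([21.5, 17.8]), 1.2) 0.1727 54 all (array([ 599. , -106.1]), array([22.2, 18.8]), 2.1)
green 182 top (array([655.9, -99.6]), array([24.4, 21.5]), 87.0) 0.1728 64 all (array([656.2, -99.4]), array([24.9, 22. ]), 87.0)
blue 149 top (array([ 544., -116.]), array([17.9, 17.1]), 5.3) 0.1731 46 all (array([ 543.1, -116. ]), array([22.4, 20.2]), 4.5)
yellow (array([456.1, 301.7]), array([161.2,  21.9]), 2.0) 329
tray (array([454.7, 341. ]), array([211.5, 122. ]), 1.2) 0.0036856833224036766
stand (array([651.7, -74. ]), array([275.7, 118.1]), 33.0) 439
cork 66 [0.6004 0.1285 0.0659] [0.705 0.073 0.705] 0.103 [0.586 0.114 0.052] [0.614 0.141 0.081] (array([599.5, 128.4]), array([23.1, 24.8]), 66.6)
side
red 162 top (array([ 598.6, -112.9]), array([20.3, 22.3]), 12.1) 0.1741 81 all (array([ 598.3, -113. ]), array([21.4, 22.5]), 9.4)
green 59 top (array([ 654.2, -105.2]), array([20.6, 18.7]), 13.1) 0.1741 59 all (array([ 654.2, -105.2]), array([20.6, 18.7]), 13.1)
blue 65 top (array([ 541.3, -122.9]), array([18.7, 18.7]), 11.3) 0.1743 65 all (array([ 541.3, -122.9]), array([18.7, 18.7]), 11.3)
yellow (array([403.5, 292. ]), array([0., 0.]), 0.0) 1
tray (array([453.4, 335.9]), array([210.7, 127.5]), 0.3) 0.004614362339837443
stand (array([619.3, -58.7]), array([251.9, 175.1]), 68.8) 539
cork 272 [0.6115 0.1109 0.0589] [0.697 0.131 0.705] 0.185 [0.574 0.06  0.025] [0.651 0.164 0.091] (array([613.1, 112. ]), array([65.5, 96.1]), 11.2)
```

```bash
cat >> h.py <<'E'
def rows(*targets):
    "targets (xyz, rpy) -> normalised shift/turn from the present pose"
    s=bot.sense(); R0=Ro.from_euler("xyz",s["eef_rot"]); p0=s["ee_pos"]
    for p,e in targets:
        sh=R0.inv().apply(np.array(p)-p0)/.8; tu=(R0.inv()*Ro.from_euler("xyz",e)).as_rotvec()/np.deg2rad(120)
        print(np.round(sh,4),np.round(tu,4))
E
python3 -c "
from h import *
rows(([.5985,-.110,.33],[np.pi,0,.15]))"
```

```text
[ 0.6591 -0.2765 -0.1239] [-0.0007  0.      0.0911]
```

arm_command(
  moves="0.659 -0.2765 -0.124 -0.0007 0 0.091 1; 0.659 -0.2765 -0.124 -0.0007 0 0.091 1; 0.659 -0.2765 -0.124 -0.0007 0 0.091 1; 0.659 -0.2765 -0.124 -0.0007 0 0.091 1; 0.659 -0.2765 -0.124 -0.0007 0 0.091 1",
)

```text
clock: 0.72
ee_pos: [0.4011, -0.2892, 0.284]
eef_rot: [3.14, 0.0, 0.15]
force: [1.0, 0.1, 0.3]
width: 1.004
gripper_force: 0.0
```

```bash
python3 -c "
from h import *
rows(([.5985,-.110,.33],[np.pi,0,.15])); s=bot.sense();print(s['ee_pos'],s['eef_rot'],s['q'])"
```

```text
[ 0.2775 -0.1845 -0.0578] [0.0006 0.0001 0.    ]
[ 0.40105355 -0.28918427  0.28402043] [3.14025401e+00 1.22847478e-04 1.50066043e-01] [-6.98865764e-01 -4.15287612e-02  1.39080387e+00 -1.00102221e-03
  1.79139386e+00  7.21644951e-01]
```

arm_command(
  moves="0.274 -0.182 -0.057 0 0 0 1; 0.274 -0.182 -0.057 0 0 0 1; 0.274 -0.182 -0.057 0 0 0 1; 0.274 -0.182 -0.057 0 0 0 1; 0.274 -0.182 -0.057 0 0 0 1",
)

```text
clock: 1.35
ee_pos: [0.5967, -0.1111, 0.3285]
eef_rot: [3.141, 0.001, 0.154]
force: [0.3, -0.0, -0.1]
width: 1.001
gripper_force: 0.0
```

```bash
python3 -c "
from h import *
s=bot.sense();print(s['ee_pos'],s['eef_rot'],s['q'])
d=bot.get_image('wrist');save(d,'w1');np.savez('pics/w1.npz',**d);print(-np.array(d['R']).T@d['t'])
P=cloud(d);ok=d['z_map']>0
x,y,z=P[...,0],P[...,1],P[...,2]
hsv=cv2.cvtColor(d['img'],cv2.COLOR_RGB2HSV); H,S,V=[hsv[...,i].astype(int) for i in range(3)]
for c,m in (('red',((H<8)|(H>172))&(S>150)),('green',(H>50)&(H<85)&(S>120)),('blue',(H>105)&(H<130)&(S>120))):
    q=P[ok&m&(z>.168)&(z<.19)]
    if len(q)>5: print(c,len(q),q.mean(0),cv2.minAreaRect((q[:,:2]*1000).astype(np.float32)),np.median(q[:,2]))
q=P[ok&(V<110)&(z>.055)&(z<.065)]; 
if len(q): print(cv2.minAreaRect((q[:,:2]*1000).astype(np.float32)))
"
```

```text
[ 0.59670899 -0.11109524  0.32851183] [3.14092531e+00 8.13667034e-04 1.54062499e-01] [-2.44473780e-01  2.95041949e-01  9.36772417e-01 -9.87141137e-04
  1.91026906e+00  1.17193130e+00]
[ 0.67262825 -0.09826844  0.47240415]
red 564 [ 0.5990854  -0.10961316  0.17573701] ((597.7046508789062, -109.67372131347656), (22.10750961303711, 21.212203979492188), 9.284476280212402) 0.17610822985000113
green 594 [ 0.65460277 -0.10090669  0.17621096] ((654.3252563476562, -100.65516662597656), (20.19339370727539, 20.572113037109375), 9.378263473510742) 0.17625559960690967
blue 472 [ 0.54397857 -0.1188538   0.17543392] ((559.9175415039062, -116.56364440917969), (55.55120849609375, 20.375879287719727), 8.828926086425781) 0.1758991755521302
((621.5817260742188, -298.9756774902344), (711.6923828125, 329.16888427734375), 74.17184448242188)
```

View pics/w1.png

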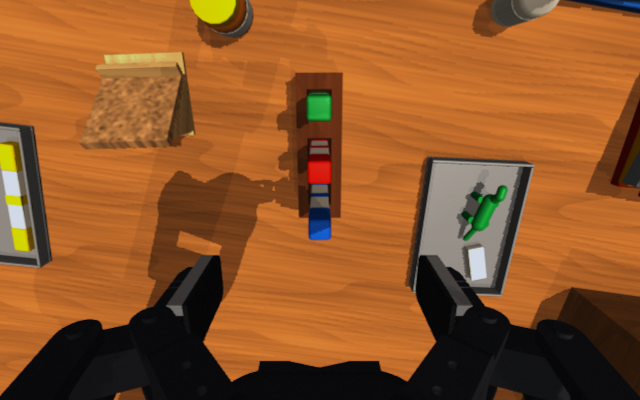

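Red cap is at wrist pixel (319,160), in line with green (319,105) and blue (319,222); the tool yaw matches the stand, and the rest (135,105) is in view. I'll measure the rest from this picture and work out the descent.

```bash
python3 -c "
from h import *
rows(([.5982,-.1097,.138],[np.pi,0,.155]))
d=dict(np.load('pics/w1.npz'));P=cloud(d);x,y,z=P[...,0],P[...,1],P[...,2];v,u=np.mgrid[0:400,0:640]
ok=(d['z_map']>0)&(u>70)&(u<210)&(v>40)&(v<160)
g=ok&(z>.015)&(z<.1)
q=P[g]; print('all',cv2.minAreaRect((q[:,:2]*1000).astype(np.float32)),q.min(0),q.max(0))
# iterative plane fit on cork
q=P[ok&(z>.03)&(z<.092)]; w=np.array([.7,.12,.7]);c=None
best=None
for k in np.linspace(.3,.7,401):
    n=((abs(q@w-k)<.004)).sum()
    if best is None or n>best[0]: best=(n,k)
k=best[1]
for _ in range(8):
    C=q[abs(q@w-k)<.004]; m=C.mean(0); w=np.linalg.svd(C-m,full_matrices=False)[2][2]; w*=np.sign(w[2]); k=w@m
print(len(C),m,w,np.arctan2(w[1],w[0]))
print(cv2.minAreaRect((C[:,:2]*1000).astype(np.float32)))
cork=P[(abs(P@w-k)<.003)&ok&(z>.022)]
psi=np.arctan2(w[1],w[0]); e=np.array([np.cos(psi),np.sin(psi)]);f=np.array([-e[1],e[0]])
for a in (e,f): print(np.percentile(cork[:,:2]@a,[0,1,50,99,100]))
print(e,f,cork[:,2].min(),cork[:,2].max())
"
```

```text
[ 0.0019 -0.0012  0.2381] [ 0.0002  0.0003 -0.0003]
all ((617.0216674804688, 120.03526306152344), (95.83769989013672, 102.72817993164062), 10.908855438232422) [0.56164967 0.06150213 0.01500153] [0.67310896 0.17725856 0.09373272]
4986 [0.60666224 0.11662602 0.06335605] [0.6906996  0.12978818 0.71139939] 0.18574234546138452
((608.1359252929688, 117.92689514160156), (66.97612762451172, 101.59302520751953), 10.455301284790039)
[0.58642036 0.58768739 0.6209156  0.66138408 0.66286052]
[-0.04728037 -0.04624345  0.00299933  0.05271019  0.054517  ]
[0.98279943 0.18467616] [-0.18467616  0.98279943] 0.02200113777283968 0.09373272034048769
```

arm_command(
  moves="0.002 -0.0012 0.08 0 0 0 1; 0.002 -0.0012 0.15 0 0 0 1; 0.002 -0.0012 0.21 0 0 0 1; 0.002 -0.0012 0.238 0 0 0 1; 0.002 -0.0012 0.238 0 0 0 1",
)

```text
clock: 2.02
ee_pos: [0.5947, -0.1134, 0.1364]
eef_rot: [-3.141, 0.005, 0.15]
force: [-0.8, 0.0, -0.0]
width: 0.998
gripper_force: 0.0
```

arm_command(
  moves="0 0 0 0 0 0 -1; 0 0 0 0 0 0 -1; 0 0 0 0 0 0 -1; 0 0 0 0 0 0 -1; 0 0 0 0 0 0 -1",
)

```text
clock: 2.65
ee_pos: [0.5967, -0.1131, 0.1398]
eef_rot: [3.14, -0.001, 0.15]
force: [-0.1, 0.8, 3.8]
width: 0.246
gripper_force: 59.2
```

```bash
python3 -c "
from h import *
s=bot.sense();print(s['ee_pos'],s['eef_rot'],s['q'],s['width'],s['gripper_force'],s['force'])
p=s['ee_pos']
rows((p+[0,0,.16],s['eef_rot']))"
```

```text
[ 0.59674627 -0.11306087  0.13979682] [ 3.13969546e+00 -1.45470384e-03  1.50363603e-01] [-2.47486726e-01  3.25310487e-01  1.27459117e+00 -1.18598867e-03
  1.53961489e+00  1.17298312e+00] 0.24608083116403592 59.17884349822998 [-0.09249555  0.84025544  3.81162307]
[ 0.0003  0.0004 -0.2   ] [0. 0. 0.]
```

arm_command(
  moves="0 0 -0.04 0 0 0 -1; 0 0 -0.08 0 0 0 -1; 0 0 -0.14 0 0 0 -1; 0 0 -0.19 0 0 0 -1; 0 0 -0.19 0 0 0 -1",
)

```text
clock: 3.28
ee_pos: [0.5972, -0.1131, 0.295]
eef_rot: [3.137, -0.007, 0.15]
force: [0.6, -0.1, -1.6]
width: 0.25
gripper_force: 58.7
```

```bash
python3 - <<'E'
from h import *
s=bot.sense();print(s['ee_pos'],s['eef_rot'],s['width'],s['gripper_force'],s['force'])
d=bot.get_image('scene');save(d,'s2');d2=bot.get_image('side');save(d2,'s3')
a=np.hstack([d["img"][100:300,180:480],d2["img"][100:300,250:550]])[:,:,::-1]
cv2.imwrite("pics/c2.png",a)
for n,d in (("scene",d),("side",d2)):
    P=cloud(d);hsv=cv2.cvtColor(d['img'],cv2.COLOR_RGB2HSV);H,S=hsv[...,0].astype(int),hsv[...,1]
    x,y,z=P[...,0],P[...,1],P[...,2]
    m=(d['z_map']>0)&((H<8)|(H>172))&(S>150)&(abs(x-.6)<.06)&(abs(y+.11)<.06)
    q=P[m]
    for lo in np.arange(.14,.36,.02):
        t=q[(q[:,2]>lo)&(q[:,2]<lo+.02)]
        if len(t)>4: print(n,round(lo,2),len(t),t.mean(0).round(4),t.min(0).round(4),t.max(0).round(4))
E
```

```text
[ 0.59723879 -0.1131453   0.29501526] [ 3.13714086 -0.00656526  0.15018938] 0.2496143350084931 58.73245060443878 [ 0.55074606 -0.09453137 -1.57909297]
scene 0.16 25 [ 0.604  -0.1027  0.1766] [ 0.5919 -0.1113  0.1729] [ 0.6105 -0.0983  0.1797]
scene 0.18 96 [ 0.6041 -0.1041  0.1902] [ 0.5899 -0.1189  0.1802] [ 0.6123 -0.0982  0.1999]
scene 0.2 28 [ 0.6044 -0.1042  0.2033] [ 0.5906 -0.1159  0.2004] [ 0.6121 -0.0984  0.2063]
scene 0.24 64 [ 0.6032 -0.1053  0.2497] [ 0.5889 -0.1194  0.2432] [ 0.6116 -0.0981  0.2562]
scene 0.28 15 [ 0.6089 -0.1092  0.2974] [ 0.6065 -0.1237  0.2945] [ 0.6107 -0.1006  0.2997]
scene 0.3 61 [ 0.6092 -0.1082  0.3106] [ 0.6056 -0.1182  0.3005] [ 0.6122 -0.0993  0.3198]
scene 0.32 56 [ 0.6055 -0.1112  0.3268] [ 0.5911 -0.1246  0.3205] [ 0.611  -0.0931  0.3376]
side 0.16 20 [ 0.5967 -0.1225  0.1765] [ 0.5877 -0.1251  0.1713] [ 0.6068 -0.1108  0.1798]
side 0.18 70 [ 0.5953 -0.1209  0.1898] [ 0.5873 -0.1262  0.1808] [ 0.6086 -0.1094  0.1998]
side 0.2 13 [ 0.5972 -0.1213  0.2014] [ 0.5875 -0.1248  0.2003] [ 0.6073 -0.1091  0.2022]
side 0.24 32 [ 0.5966 -0.1208  0.2473] [ 0.5883 -0.1247  0.2429] [ 0.6093 -0.108   0.2515]
side 0.28 8 [ 0.5882 -0.1131  0.2984] [ 0.5877 -0.121   0.2961] [ 0.5891 -0.1042  0.2999]
side 0.3 32 [ 0.5885 -0.1135  0.3106] [ 0.5873 -0.1208  0.3011] [ 0.5894 -0.1066  0.3199]
side 0.32 33 [ 0.5907 -0.1107  0.3252] [ 0.5876 -0.1211  0.3203] [ 0.5967 -0.1026  0.3277]
```

View pics/c2.png

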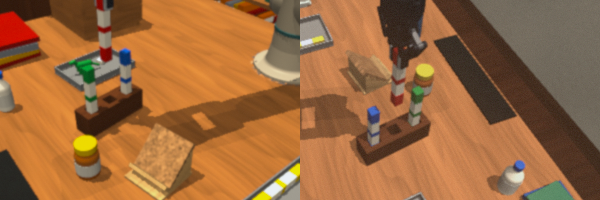

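The red marker is held upright and clear of the stand (scene crop (104,30), foot about 172 mm up); green and blue are still in their holes. Next comes the parking pose, after a check of clearance to the bottle.

```bash
python3 - <<'E'
from h import *
for n in ("scene0","side0"):
    d=dict(np.load(f'pics/{n}.npz'));P=cloud(d);hsv=cv2.cvtColor(d['img'],cv2.COLOR_RGB2HSV);H,S=hsv[...,0].astype(int),hsv[...,1]
    q=P[(d['z_map']>0)&(H>22)&(H<34)&(S>170)&(P[...,2]>.06)&(P[...,2]<.1)]; print("bottle",q.min(0),q.max(0))
psi=.186;c,s_=np.cos(psi),np.sin(psi)
t=np.array([c,s_,-1])/2**.5;n=np.array([c,s_,1])/2**.5
C=np.array([.5985,.1135,.084]);T=C-.044*t-.0015*n
print(T)
e=[np.pi,-np.pi/4,psi]
rows((T+.05*n-.015*t+[0,0,.07],e),(T+.05*n-.015*t,e))
E
```

```text
bottle [ 0.71769941 -0.00249674  0.06940779] [0.76406694 0.04702118 0.08760859]
bottle [ 0.7166818  -0.00314502  0.07945499] [0.74661491 0.02272184 0.0849663 ]
[0.56688157 0.1075502  0.11405204]
[ 0.0359 -0.2792  0.0746] [ 0.0073  0.3754 -0.016 ]
[ 0.036  -0.2793  0.1621] [ 0.0073  0.3754 -0.016 ]
```

arm_command(
  moves="0.036 -0.279 0.075 0.007 0.375 -0.016 -1; 0.036 -0.279 0.075 0.007 0.375 -0.016 -1; 0.036 -0.279 0.075 0.007 0.375 -0.016 -1; 0.036 -0.279 0.075 0.007 0.375 -0.016 -1; 0.036 -0.279 0.075 0.007 0.375 -0.016 -1",
)

```text
clock: 4.0
ee_pos: [0.5871, 0.1145, 0.2224]
eef_rot: [-3.141, -0.777, 0.19]
force: [-0.1, 0.1, -0.0]
width: 0.248
gripper_force: 58.9
```

arm_command(
  moves="0 0 0 0 0 0 -1; 0 0 0 0 0 0 -1; 0 0 0 0 0 0 -1; 0 0 0 0 0 0 -1; 0 0 0 0 0 0 -1",
)

```text
clock: 4.62
ee_pos: [0.5916, 0.1118, 0.2307]
eef_rot: [3.14, -0.786, 0.186]
force: [-0.4, -0.1, -1.2]
width: 0.25
gripper_force: 58.9
```

```bash
cat >> h.py <<'E'
psi=.186;c_,s_=np.cos(psi),np.sin(psi)
t=np.array([c_,s_,-1])/2**.5;n=np.array([c_,s_,1])/2**.5
C=np.array([.5985,.1135,.084]);T=C-.044*t-.0015*n
e1=[np.pi,-np.pi/4,psi]
E
python3 - <<'E'
from h import *
s=bot.sense();print(s['ee_pos'],s['eef_rot'],s['q'],s['width'],s['gripper_force'],s['force'])
rows((T+.05*n-.015*t,e1),(T+.004*n-.012*t,e1))
E
```

```text
[0.59161177 0.11181619 0.23069579] [ 3.14036709 -0.78550145  0.18635036] [ 0.09637503 -0.26160003  1.85688116  0.09013289  0.76479036  1.44198188] 0.25011192198613863 58.89608860015869 [-0.39313123 -0.10013605 -1.2330509 ]
[-0.0628 -0.0006  0.0622] [ 0.0005 -0.      0.0001]
[-0.1203 -0.0006  0.0659] [ 0.0005 -0.      0.0001]
```

arm_command(
  moves="-0.04 0 0.04 0 0 0 -1; -0.063 0 0.063 0 0 0 -1; -0.1 0 0.065 0 0 0 -1; -0.1 0 0.065 0 0 0 -1; -0.1 0 0.065 0 0 0 -1",
)

```text
clock: 5.25
ee_pos: [0.5731, 0.1084, 0.1392]
eef_rot: [3.14, -0.788, 0.187]
force: [-0.8, -1.0, 0.2]
width: 0.252
gripper_force: 58.9
```

```bash
cat > rel.py <<'E'
from h import *
import sys
# marker and cork in slope coordinates: (along slope down, lateral, normal) about park centre C
L=np.array([-s_,c_,0])
def rel(tag):
    for nm in ("scene","side"):
        d=bot.get_image(nm);save(d,nm+tag);P=cloud(d);hsv=cv2.cvtColor(d['img'],cv2.COLOR_RGB2HSV);H,S,V=[hsv[...,i].astype(int) for i in range(3)]
        Q=np.stack([(P-C)@t,(P-C)@L,(P-C)@n],-1)
        near=(d['z_map']>0)&(abs(Q[...,0])<.12)&(abs(Q[...,1])<.07)&(abs(Q[...,2])<.08)
        for k,m in (("red",((H<8)|(H>172))&(S>150)),("white",(S<45)&(V>120)),("cork",(H>5)&(H<22)&(S>70)&(abs(Q[...,2]+.011)<.008)&(abs(Q[...,0])<.07))):
            q=Q[near&m]*1000
            if len(q)>5: print(nm,k,len(q),"lo",np.percentile(q,2,axis=0).round(1),"med",np.median(q,axis=0).round(1),"hi",np.percentile(q,98,axis=0).round(1))
s=bot.sense();print(s['ee_pos'],s['eef_rot'],s['width'],s['gripper_force'],s['force'],s['clock'])
rel(sys.argv[1])
rows((T+.004*n-.012*t,e1),(T,e1))
E
python3 rel.py 4; python3 -c "
import cv2,numpy as np
a=np.hstack([cv2.imread('pics/scene4.png')[180:330,250:450],cv2.imread('pics/side4.png')[80:230,240:440]]);cv2.imwrite('pics/c4.png',cv2.resize(a,None,fx=2,fy=2))"
```

```text
[0.57313125 0.1083834  0.13918877] [ 3.14009948 -0.78834368  0.18675277] 0.2522806530760525 58.92059326171875 [-0.77871909 -0.98657388  0.16838069] 5.25
scene red 470 lo [-90.2  -8.6  17.4] med [-7.9  4.4 32.8] hi [64.3 12.9 35.4]
scene white 406 lo [-91.5 -16.4  28.4] med [-30.7   3.   32.3] hi [27.4 17.9 34.5]
scene cork 1338 lo [-16.2 -45.8 -16.1] med [26.1 22.5 -9.6] hi [68.4 52.6 -7.4]
side red 124 lo [-110.4  -18.    16.1] med [-10. -10.  31.] hi [60.6  8.5 34.9]
side white 30 lo [-71.6 -20.   29.9] med [-30.9  -9.7  32.8] hi [19.3 -1.2 34.4]
side cork 428 lo [-19.1 -50.5 -18.6] med [ 15.9 -15.6  -9.4] hi [68.4 38.8 -8. ]
[-0.023  -0.0004  0.0016] [ 0.0005 -0.0015  0.0003]
[-0.0281 -0.0005  0.0166] [ 0.0005 -0.0015  0.0003]
```

View pics/c4.png

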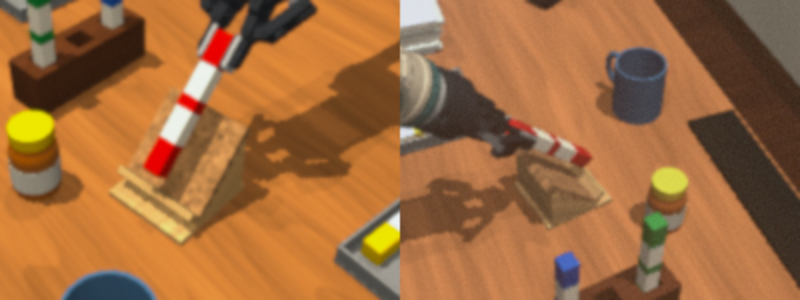

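The marker is parallel to the slope, about 21 mm above the cork (crop (160,155) foot, ledge just below). I'll lower it along the normal.

arm_command(
  moves="-0.008 0 0 0 0 0 -1; -0.016 0 0 0 0 0 -1; -0.023 0 0 0 0 0 -1; -0.024 0 0 0 0 0 -1; -0.024 0 0 0 0 0 -1",
)

```text
clock: 5.98
ee_pos: [0.5589, 0.1058, 0.1241]
eef_rot: [3.14, -0.786, 0.187]
force: [0.1, 1.0, 0.5]
width: 0.246
gripper_force: 59.0
```

```bash
python3 rel.py 5
```

```text
[0.55885773 0.10577869 0.12407946] [ 3.14027682 -0.78626056  0.18676675] 0.2459517621755422 58.9636355638504 [0.12515908 1.004711   0.47379581] 5.975
scene red 452 lo [-89.3  -8.6  -3.8] med [-7.6  4.5 11.8] hi [65.5 13.  14.6]
scene white 393 lo [-89.6 -16.3   6.9] med [-29.    3.1  11.1] hi [28.1 17.7 13.7]
scene cork 1413 lo [-20.  -46.  -15.6] med [25.3 20.8 -9.7] hi [68.1 52.6 -5.2]
side red 119 lo [-96.6 -13.9  -6.1] med [-7.2 -9.8 10.4] hi [60.5  7.8 13.8]
side white 31 lo [-85.  -20.2   8.5] med [-36.7  -8.4  11.8] hi [17.4  1.8 12.8]
side cork 285 lo [-19.8 -51.2 -18.6] med [ 13.  -33.1  -9.4] hi [67.5 -3.4 -4.4]
[ 0.0034 -0.0003  0.0011] [ 0.0004 -0.0004  0.0003]
[-0.0016 -0.0003  0.0161] [ 0.0004 -0.0004  0.0003]
```

arm_command(
  moves="0 0 0.005 0 0 0 -1; 0 0 0.01 0 0 0 -1; -0.001 0 0.014 0 0 0 -1; -0.001 0 0.0145 0 0 0 -1; -0.001 0 0.0145 0 0 0 -1",
)

```text
clock: 6.7
ee_pos: [0.5668, 0.1072, 0.1157]
eef_rot: [3.14, -0.788, 0.187]
force: [7.1, 1.5, 1.2]
width: 0.25
gripper_force: 58.7
```

arm_command(
  moves="-0.001 0 0.001 0 0 0 -1; -0.001 0 0.001 0 0 0 -1; -0.001 0 0.002 0 0 0 -1; -0.001 0 0.002 0 0 0 -1; -0.001 0 0.002 0 0 0 -1",
)

```text
clock: 7.32
ee_pos: [0.5677, 0.1073, 0.1148]
eef_rot: [3.14, -0.789, 0.187]
force: [4.1, 0.6, 4.8]
width: 0.246
gripper_force: 59.3
```

```bash
python3 rel.py 6; python3 -c "
from h import *
f=bot.sense()['force'];print(f@t,f@n)"
```

```text
[0.56765506 0.1073372  0.1148004 ] [ 3.14007913 -0.78894124  0.18669972] 0.24631235180345026 59.27318215370178 [4.05603931 0.58446749 4.80766424] 7.325
scene red 456 lo [-77.3  -8.9  -3.1] med [ 5.8  4.3 11.9] hi [78.1 12.6 14.5]
scene white 390 lo [-76.6 -16.8   6.3] med [-15.7   2.9  11.1] hi [41.  17.5 13.6]
scene cork 1409 lo [-26.6 -46.2 -15.1] med [25.1 21.  -9.6] hi [68.1 52.6 -5.2]
side red 122 lo [-93.1 -18.4  -5.3] med [ 1.4 -9.7 10.3] hi [74.2  7.8 14. ]
side white 31 lo [-70.7 -19.7   9.2] med [-22.1  -8.3  11.8] hi [34.   2.6 13.2]
side cork 280 lo [-56.7 -50.7 -18.6] med [ 11.9 -33.   -9.4] hi [67.6 -6.9 -5.1]
[ 0.0038 -0.0004 -0.015 ] [ 0.0005 -0.0017  0.0002]
[-0.0013 -0.0004  0.    ] [ 0.0005 -0.0017  0.0002]
-1.4901055575704587 7.158651455438657
```

arm_command(
  moves="0.001 0 0.0012 0 0 0 -1; 0.001 0 0.0012 0 0 0 -1; 0.001 0 0.0025 0 0 0 -1; 0.001 0 0.0025 0 0 0 -1; 0.001 0 0.0025 0 0 0 -1",
)

```text
clock: 8.05
ee_pos: [0.5689, 0.1077, 0.1142]
eef_rot: [3.14, -0.787, 0.187]
force: [-20.0, -3.2, 19.4]
width: 0.249
gripper_force: 63.0
```

```bash
python3 -c "
from h import *
s=bot.sense();f=s['force'];print(f@t,f@n,(s['ee_pos']-T)@t*1e3,(s['ee_pos']-T)@n*1e3)"
```

```text
-28.01209298239597 -0.6278553310100284 1.2958451765550634 1.507045033831391
```

Foot is firmly on the ledge. I'll ease off a little, open, and then retreat along the axis.

arm_command(
  moves="0 0 -0.001 0 0 0 -1; -0.0005 0 -0.001 0 0 0 -1; -0.0005 0 -0.001 0 0 0 1; -0.0005 0 -0.001 0 0 0 1; -0.0005 0 -0.001 0 0 0 1",
)

```text
clock: 8.68
ee_pos: [0.5672, 0.1074, 0.1114]
eef_rot: [3.141, -0.783, 0.187]
force: [-0.2, -0.7, 0.3]
width: 0.872
gripper_force: 0.0
```

arm_command(
  moves="0 0 0 0 0 0 1; 0 0 -0.02 0 0 0 1; 0 0 -0.06 0 0 0 1; 0 0 -0.12 0 0 0 1; 0 0 -0.12 0 0 0 1",
)

```text
clock: 9.3
ee_pos: [0.5014, 0.0949, 0.1855]
eef_rot: [3.139, -0.794, 0.188]
force: [0.4, -0.4, 0.5]
width: 1.004
gripper_force: 0.0
```

```bash
python3 rel.py 7; python3 -c "
import cv2,numpy as np
a=np.hstack([cv2.imread('pics/scene7.png')[180:330,250:450],cv2.imread('pics/side7.png')[80:230,240:440]]);cv2.imwrite('pics/c7.png',cv2.resize(a,None,fx=2,fy=2))"
```

```text
[0.50144327 0.09493691 0.18546046] [ 3.13893417 -0.79434415  0.18761508] 1.0041059347902281 0.0 [ 0.39809193 -0.42336699  0.50882648] 9.3
scene red 497 lo [-74.7  -8.5  -3.8] med [ 3.8  5.8 11.7] hi [78.9 12.5 14.7]
scene white 318 lo [-39.1  -8.3   8.5] med [-6.7  2.2 11.6] hi [42.1 11.5 14.1]
scene cork 1398 lo [-17.6 -45.9 -16.2] med [25.4 20.8 -9.6] hi [68.3 52.6 -5.8]
side red 197 lo [-79.4 -13.8  -6.6] med [-57.8 -10.7   5.1] hi [73.8  7.2 13.7]
side white 28 lo [-37.8 -13.   10.4] med [-17.9  -8.2  11.9] hi [33.6  2.5 13.1]
side cork 280 lo [-44.3 -50.9 -18.3] med [ 10.2 -32.3  -9.5] hi [66.5 -1.4 -5.3]
[ 0.0051 -0.0004  0.1031] [ 0.0004 -0.0005  0.0003]
[ 1.000e-04 -4.000e-04  1.181e-01] [ 0.0004 -0.0005  0.0003]
```

View pics/c7.png

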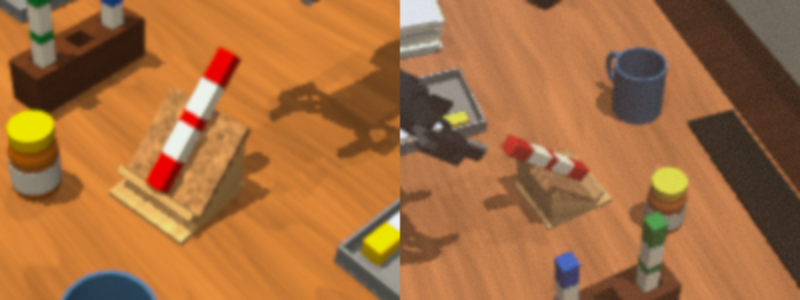

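The marker lies down the slope against the ledge, free of the gripper (crop foot (160,180), top (228,60)). Next I'll check which tilt the arm can reach for the mid-barrel grasp.

```bash
python3 - <<'E'
from h import *
from scipy.optimize import least_squares
s=bot.sense()
D=[([.0528,1.4016,1.6886],(.17542,-.49455),.23055),([-.0415288,1.3908,1.79139],(.40105,-.28918),.28402),([.295042,.936772,1.910269],(.596709,-.111095),.328512),([.32531,1.274591,1.539615],(.596746,-.113061),.139797),([-.2616,1.85688,.76479],(.5916117,.111816),.230696),(s['q'][[1,2,4]],s['ee_pos'][:2],s['ee_pos'][2])]
def fk(p,q):
    a1,z0,L1,A,al,Dt=p;q2,q3,q5=q
    w=[a1+L1*np.sin(q2)+A*np.sin(q2+q3+al), z0+L1*np.cos(q2)+A*np.cos(q2+q3+al)]
    g=q2+q3+q5
    return np.array([w[0]+Dt*np.sin(g),w[1]+Dt*np.cos(g)])
def res(p): return np.concatenate([fk(p,q)-[np.hypot(*xy),z] for q,xy,z in D])
b=min((least_squares(res,[.05,.3,.35,.35,x,.25]) for x in (0,.5,1,-.5)),key=lambda o:o.cost)
print(b.x,np.abs(b.fun).max(), s['q'])
for a in (20,25,30,35,40,45):
  for d in (-.008,.03,.08):
    g=np.pi+np.deg2rad(a); az=np.array([c_,s_,0])
    tz=-np.sin(g-np.pi)*az-np.array([0,0,np.cos(g-np.pi)])
    p=C-tz*d; tgt=[np.hypot(*p[:2]),p[2]]
    o=least_squares(lambda v:fk(b.x,[v[0],v[1],g-v[0]-v[1]])-tgt,[.6,.9],bounds=([-.91,.12],[2.17,2.37]))
    print(a,d,o.x.round(3),(g-o.x.sum()).round(3),"err",np.sqrt(2*o.cost).round(4))
E
```

```text
[0.00243277 0.20989896 0.35158113 0.50644949 0.21187857 0.28204555] 0.0004490723079831893 [ 0.07015409 -0.53817898  2.15839679  0.12008041  0.74175821  1.39952942]
20 -0.008 [0.66  0.992] 1.839 err 0.0
20 0.03 [0.671 0.903] 1.917 err 0.0
20 0.08 [0.702 0.764] 2.025 err 0.0
25 -0.008 [0.734 0.902] 1.942 err 0.0
25 0.03 [0.758 0.796] 2.024 err 0.0
25 0.08 [0.811 0.627] 2.14 err 0.0
30 -0.008 [0.81  0.811] 2.044 err 0.0
30 0.03 [0.849 0.684] 2.132 err 0.0
30 0.08 [0.93  0.474] 2.262 err 0.0
35 -0.008 [0.888 0.717] 2.148 err 0.0
35 0.03 [0.945 0.564] 2.243 err 0.0
35 0.08 [1.067 0.29 ] 2.396 err 0.0
40 -0.008 [0.968 0.62 ] 2.251 err 0.0
40 0.03 [1.048 0.434] 2.358 err 0.0
40 0.08 [1.196 0.12 ] 2.524 err 0.0064
45 -0.008 [1.052 0.518] 2.356 err 0.0
45 0.03 [1.164 0.283] 2.48 err 0.0
45 0.08 [1.225 0.12 ] 2.582 err 0.0259
```

```bash
python3 - <<'E'
from h import *
p=bot.sense()['ee_pos']
rows((p+[0,0,.1],e1),([.56,.108,.33],e1),([.57,.108,.33],[np.pi,np.deg2rad(5),psi]),([.598,.113,.26],[np.pi,np.deg2rad(20),psi]))
E
```

```text
[ 0.0885  0.0001 -0.0883] [ 0.0004 -0.0005  0.0003]
[ 0.1853 -0.0023 -0.0785] [ 0.0004 -0.0005  0.0003]
[ 0.1939  0.     -0.0698] [ 5.000e-04 -4.172e-01  1.000e-04]
[0.1571 0.0003 0.0172] [ 5.000e-04 -5.422e-01 -0.000e+00]
```

arm_command(
  moves="0.06 0 -0.06 0 0 0 1; 0.12 0 -0.1 0 -0.08 0 1; 0.194 0 -0.07 0 -0.167 0 1; 0.194 0 -0.07 0 -0.255 0 1; 0.194 0 -0.07 0 -0.344 0 1",
)

```text
clock: 10.02
ee_pos: [0.5716, 0.1084, 0.3277]
eef_rot: [3.141, -0.108, 0.186]
force: [0.6, 0.5, -0.4]
width: 0.998
gripper_force: 0.0
```

```bash
python3 - <<'E'
from h import *
s=bot.sense();print(s['ee_pos'],s['eef_rot'],s['q'])
rows(([.598,.113,.24],[np.pi,np.deg2rad(25),psi]),(C+.036*n+[0,0,.05],[np.pi,np.deg2rad(30),psi]))
E
```

```text
[0.57164623 0.10842726 0.32766585] [ 3.14089698 -0.10781719  0.18613492] [0.12093692 0.12896705 1.13218103 0.00644785 1.77280554 1.50726985]
[0.0214 0.0004 0.1125] [ 0.0003 -0.2598 -0.    ]
[ 4.300e-02 -2.000e-04  2.161e-01] [ 3.000e-04 -3.015e-01 -0.000e+00]
```

arm_command(
  moves="0.008 0 0.04 0 -0.085 0 1; 0.02 0 0.09 0 -0.17 0 1; 0.032 0 0.15 0 -0.25 0 1; 0.043 0 0.216 0 -0.3 0 1; 0.043 0 0.216 0 -0.3 0 1",
)

```text
clock: 10.65
ee_pos: [0.6208, 0.1177, 0.1433]
eef_rot: [-3.141, 0.541, 0.187]
force: [1.3, -1.1, -1.7]
width: 1.001
gripper_force: 0.0
```

```bash
python3 - <<'E'
from h import *
s=bot.sense();print(s['ee_pos'],s['eef_rot'],s['q'])
e2=[np.pi,np.pi/4,psi]
rows((C+.034*n+.001*L if 0 else C+.034*n,e2),(C-.006*n,e2))
E
```

```text
[0.62079014 0.11768852 0.14332247] [-3.14079016  0.54146054  0.18652574] [ 0.13936063  0.87288461  0.58487894 -0.02960722  2.22461913  1.51235951]
[0.0242 0.     0.0369] [-0.0002 -0.1165  0.0002]
[0.0121 0.     0.0854] [-0.0002 -0.1165  0.0002]
```

arm_command(
  moves="0.012 0 0.019 0 -0.06 0 1; 0.0245 0 0.037 0 -0.12 0 1; 0.0245 0 0.037 0 -0.125 0 1; 0.0245 0 0.037 0 -0.125 0 1; 0.0245 0 0.037 0 -0.125 0 1",
)

```text
clock: 11.28
ee_pos: [0.6267, 0.1185, 0.1324]
eef_rot: [3.14, 0.763, 0.185]
force: [0.4, -0.6, 0.2]
width: 0.997
gripper_force: 0.0
```

```bash
python3 - <<'E'
from h import *
s=bot.sense();print(s['ee_pos'],s['eef_rot'],s['q'],s['force'])
e2=[np.pi,np.pi/4,psi]
rows((C+.034*n,e2),(C-.006*n,e2))
E
```

```text
[0.6267024  0.11854619 0.13243385] [3.13998845 0.76348131 0.18481407] [ 0.14260734  1.15949016  0.22502846 -0.05283267  2.51940022  1.49734912] [ 0.36579924 -0.64147726  0.24886845]
[ 0.0169 -0.0004  0.026 ] [ 0.0004 -0.0105 -0.0004]
[ 0.0158 -0.0004  0.076 ] [ 0.0004 -0.0105 -0.0004]
```

arm_command(
  moves="0.008 0 0.013 0 -0.005 0 1; 0.016 0 0.026 0 -0.01 0 1; 0.016 0 0.04 0 -0.01 0 1; 0.016 0 0.05 0 -0.01 0 1; 0.016 0 0.05 0 -0.01 0 1",
)

```text
clock: 11.9
ee_pos: [0.6067, 0.1148, 0.0882]
eef_rot: [3.141, 0.797, 0.185]
force: [-0.4, -0.2, 0.2]
width: 1.004
gripper_force: 0.0
```

```bash
python3 - <<'E'
from h import *
s=bot.sense();print(s['ee_pos'],s['eef_rot'],s['q'],s['force'])
e2=[np.pi,np.pi/4,psi]
rows((C+.01*n,e2),(C-.006*n,e2))
E
```

```text
[0.60669573 0.11483249 0.0882435 ] [3.14067925 0.79697122 0.18529155] [ 0.14181325  1.10889897  0.4082317  -0.04848085  2.42034986  1.50397884] [-0.38352635 -0.15262653  0.23255646]
[-0.0036 -0.0003 -0.0014] [ 0.0002  0.0055 -0.0002]
[-0.0034 -0.0003  0.0186] [ 0.0002  0.0055 -0.0002]
```

arm_command(
  moves="-0.0034 0 0.006 0 0.0055 0 1; -0.0034 0 0.012 0 0.0055 0 1; -0.0034 0 0.018 0 0.0055 0 1; -0.0034 0 0.018 0 0.0055 0 1; -0.0034 0 0.018 0 0.0055 0 1",
)

```text
clock: 12.52
ee_pos: [0.5956, 0.1127, 0.0811]
eef_rot: [3.14, 0.783, 0.185]
force: [1.2, 0.1, 0.2]
width: 1.002
gripper_force: 0.0
```

```bash
python3 - <<'E'
from h import *
s=bot.sense();print(s['ee_pos'],s['eef_rot'],s['q'],s['force'])
e2=[np.pi,np.pi/4,psi]
rows((C-.006*n,e2))
d=bot.get_image('side');save(d,'s9');d1=bot.get_image('scene');save(d1,'s10')
a=np.hstack([d1['img'][180:330,250:450],d['img'][80:230,240:440]])[:,:,::-1];cv2.imwrite('pics/c9.png',cv2.resize(a,None,fx=2,fy=2))
E
```

```text
[0.59557987 0.11267507 0.08112886] [3.14049234 0.7829412  0.18510942] [ 0.14098063  1.04929087  0.51363757 -0.04577666  2.36055995  1.50698355] [1.16723316 0.13771113 0.1984321 ]
[ 0.0001 -0.0003  0.0023] [ 0.0002 -0.0012 -0.0003]
```

View pics/c9.png

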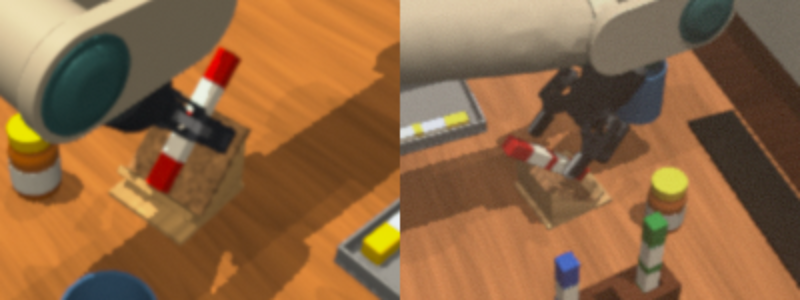

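Fingers straddle the mid barrel with no contact (crop (190,130) / (575,160)). I'll close.

arm_command(
  moves="0 0 0.0012 0 0 0 -1; 0 0 0.0012 0 0 0 -1; 0 0 0.0012 0 0 0 -1; 0 0 0.0012 0 0 0 -1; 0 0 0.0012 0 0 0 -1",
)

```text
clock: 13.25
ee_pos: [0.595, 0.1125, 0.0807]
eef_rot: [3.14, 0.782, 0.185]
force: [1.7, 0.0, 0.7]
width: 0.246
gripper_force: 58.8
```

```bash
python3 - <<'E'
from h import *
s=bot.sense();print(s['ee_pos'],s['eef_rot'],s['force'],s['width'],s['gripper_force'])
p=s['ee_pos'];e2=[np.pi,np.pi/4,psi]
rows((p+.03*n,e2),(p+[0,0,.04],e2),(p+[0,0,.2],e2),(p+[-.05,0,.2],[np.pi,np.pi/8,psi]))
E
```

```text
[0.59499527 0.11253461 0.08067706] [3.14038601 0.78226764 0.18501213] [1.71335817 0.01171277 0.65752006] 0.2459283536010221 58.753180503845215
[ 0.0001  0.     -0.0375] [ 0.0002 -0.0015 -0.0003]
[-0.0352  0.     -0.0355] [ 0.0002 -0.0015 -0.0003]
[-0.1762  0.0002 -0.1773] [ 0.0002 -0.0015 -0.0003]
[-0.2198 -0.0113 -0.134 ] [ 0.0003  0.186  -0.0003]
```

arm_command(
  moves="-0.022 0 -0.022 0 0 0 -1; -0.05 0 -0.046 0 0 0 -1; -0.08 0 -0.066 0 0.06 0 -1; -0.105 0 -0.08 0 0.14 0 -1; -0.125 0 -0.088 0 0.22 0 -1",
)

```text
clock: 13.88
ee_pos: [0.5742, 0.1088, 0.2025]
eef_rot: [3.141, 0.315, 0.186]
force: [-0.2, 0.5, 0.6]
width: 0.246
gripper_force: 58.6
```

```bash
python3 - <<'E'
from h import *
s=bot.sense();print(s['ee_pos'],s['eef_rot'],s['q'],s['force'],s['width'],s['gripper_force'])
rows(([.47,.32,.25],[np.pi,0,.03]))
E
```

```text
[0.57416042 0.10875605 0.20245054] [3.14065037 0.31460385 0.18554149] [ 0.13236736  0.48657076  0.97059301 -0.01910985  1.99850022  1.51229944] [-0.22883122  0.52220048  0.5858421 ] 0.24584287098649446 58.6365008354187
[-0.0938 -0.2835 -0.0323] [0.0121 0.1499 0.0737]
```

arm_command(
  moves="-0.094 -0.283 -0.032 0.012 0.15 0.074 -1; -0.094 -0.283 -0.032 0.012 0.15 0.074 -1; -0.094 -0.283 -0.032 0.012 0.15 0.074 -1; -0.094 -0.283 -0.032 0.012 0.15 0.074 -1; -0.094 -0.283 -0.032 0.012 0.15 0.074 -1",
)

```text
clock: 14.5
ee_pos: [0.4682, 0.3225, 0.25]
eef_rot: [3.142, 0.006, 0.035]
force: [1.1, 0.3, -1.0]
width: 0.241
gripper_force: 58.9
```

```bash
python3 - <<'E'
from h import *
s=bot.sense();print(s['ee_pos'],s['eef_rot'],s['q'],s['force'],s['width'])
d=bot.get_image('wrist');save(d,'w2');np.savez('pics/w2.npz',**d)
P=cloud(d);hsv=cv2.cvtColor(d['img'],cv2.COLOR_RGB2HSV);H,S,V=[hsv[...,i].astype(int) for i in range(3)]
x,y,z=P[...,0],P[...,1],P[...,2];ok=d['z_map']>0
R=lambda q:cv2.minAreaRect((q[:,:2]*1000).astype(np.float32))
q=P[ok&(H>22)&(H<34)&(S>150)&(z<.04)&(z>.015)];print('yellow',len(q),R(q),np.median(q[:,2]))
m=(ok&(S<60)&(z<.035)&(z>.001)&(y>.2)&(x>.3)).astype(np.uint8)
k,l,st,_=cv2.connectedComponentsWithStats(m);i=1+np.argmax(st[1:,4]);q=P[l==i];print('tray',len(q),R(q),q.min(0),q.max(0))
q=P[(l==i)&(z>.019)];print('rim',len(q),R(q))
q=P[ok&((H<8)|(H>172))&(S>150)&(z>.1)];print('red',len(q),R(q) if len(q) else 0,q.min(0),q.max(0))
E
```

```text
[0.4681597  0.32245788 0.24996276] [3.14152962 0.0059817  0.0346197 ] [0.53680157 0.1758847  1.2303973  0.00286516 1.7405835  2.0734547 ] [ 1.09819844  0.26920055 -0.96919321] 0.24085554279271199
yellow 44 ((414.5839538574219, 290.4219665527344), (73.0622787475586, 1.9245816469192505), 1.0466151237487793) 0.026192621087619508
tray 11908 ((452.55242919921875, 347.6177673339844), (207.88929748535156, 141.29452514648438), 1.9121887683868408) [0.34680376 0.27596138 0.00102684] [0.5586769  0.4211123  0.02781269]
rim 1886 ((452.5014343261719, 349.005126953125), (207.79066467285156, 138.53700256347656), 1.9679664373397827)
red 7724 ((484.0704650878906, 323.8216857910156), (129.26754760742188, 21.712989807128906), 2.040383815765381) [0.41939301 0.31112791 0.26511619] [0.54894806 0.33660289 0.32663184]
```

View pics/w2.png

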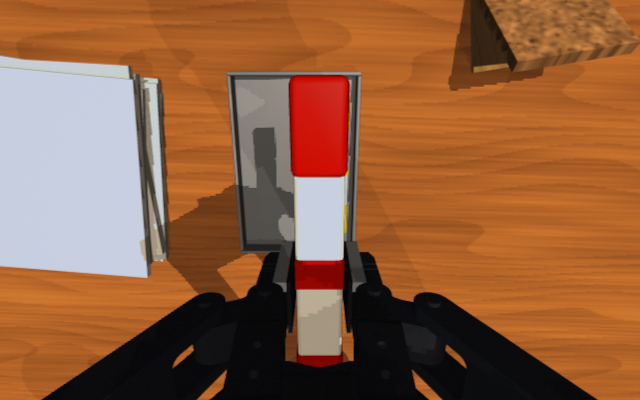

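The wrist view shows the far red end at (319,125) looking larger than the near part, so I'll check the marker's tilt numerically.

```bash
python3 - <<'E'
from h import *
d=dict(np.load('pics/w2.npz'));P=cloud(d)
for v in range(80,365,20):
    q=P[v,305:335]; q=q[d['z_map'][v,305:335]>0]
    print(v,q.mean(0).round(4))
s=bot.sense();print(s['ee_pos'],s['eef_rot'])
for nm in('scene','side'):
    d=bot.get_image(nm);save(d,nm+'11');P=cloud(d);hsv=cv2.cvtColor(d['img'],cv2.COLOR_RGB2HSV);H,S=hsv[...,0].astype(int),hsv[...,1]
    q=P[(d['z_map']>0)&((H<8)|(H>172))&(S>150)&(P[...,2]>.15)&(abs(P[...,1]-.32)<.05)&(abs(P[...,0]-.46)<.12)]
    for lo in np.arange(.36,.58,.02):
        k=q[(q[:,0]>lo)&(q[:,0]<lo+.02)]
        if len(k)>3: print(nm,round(lo,2),len(k),k.mean(0).round(4),k[:,2].min().round(4),k[:,2].max().round(4))
E
```

```text
80 [0.5469 0.3257 0.2692]
100 [0.5402 0.3257 0.2699]
120 [0.5333 0.3253 0.2701]
140 [0.526  0.325  0.2698]
160 [0.5185 0.3247 0.2697]
180 [0.5105 0.3245 0.269 ]
200 [0.5024 0.3242 0.2691]
220 [0.4939 0.3239 0.269 ]
240 [0.485  0.3236 0.2689]
260 [0.4759 0.3233 0.2689]
280 [0.4664 0.3228 0.2691]
300 [0.4563 0.3228 0.269 ]
320 [0.4459 0.3223 0.269 ]
340 [0.4349 0.3217 0.2689]
360 [0.4241 0.3215 0.2695]
[0.46911258 0.32072372 0.24912581] [3.14020266 0.00673706 0.03241497]
scene 0.4 11 [0.4148 0.3308 0.2521] 0.248 0.2567
scene 0.46 47 [0.4698 0.3204 0.2671] 0.2652 0.2801
scene 0.5 27 [0.5183 0.3279 0.2633] 0.2498 0.2674
scene 0.52 161 [0.5302 0.3278 0.2639] 0.25 0.268
scene 0.54 219 [0.5485 0.3266 0.2598] 0.2475 0.2676
side 0.38 7 [0.3979 0.3109 0.2657] 0.2638 0.2679
side 0.4 24 [0.4098 0.3133 0.2664] 0.2647 0.2688
side 0.42 6 [0.423  0.3125 0.2663] 0.2642 0.2673
side 0.5 10 [0.5187 0.3133 0.2638] 0.2558 0.2674
side 0.52 74 [0.5301 0.3139 0.2613] 0.2486 0.2694
side 0.54 39 [0.5453 0.315  0.2619] 0.2487 0.2679
```

The marker is actually level and central in the grip (top 0.269 along its whole length), and its yaw matches the tray. Tray centre is about (0.453, 0.349) at yaw 0.034, so I'll lay it at tray y of about +15 mm.

```bash
python3 - <<'E'
from h import *
rows(([.453,.364,.25],[np.pi,0,.034]),([.453,.364,.05],[np.pi,0,.034]))
E
```

```text
[-0.0197 -0.0569 -0.0021] [ 0.0011  0.0038 -0.0023]
[-0.0178 -0.0575  0.2479] [ 0.0011  0.0038 -0.0023]
```

arm_command(
  moves="-0.02 -0.057 0.02 0.001 0.003 0 -1; -0.018 -0.0575 0.09 0.001 0.003 0 -1; -0.018 -0.0575 0.16 0.001 0.003 0 -1; -0.018 -0.0575 0.22 0.001 0.003 0 -1; -0.018 -0.0575 0.248 0.001 0.003 0 -1",
)

```text
clock: 15.28
ee_pos: [0.452, 0.3622, 0.0462]
eef_rot: [3.139, 0.006, 0.027]
force: [0.8, -0.3, 0.1]
width: 0.24
gripper_force: 59.0
```

arm_command(
  moves="0 0 0 0 0 0 -1; 0 0 0 0 0 0 -1; 0 0 0 0 0 0 -1; 0 0 0 0 0 0 -1; 0 0 0 0 0 0 -1",
)

```text
clock: 15.9
ee_pos: [0.453, 0.3649, 0.051]
eef_rot: [-3.14, 0.0, 0.03]
force: [-1.1, -0.3, -0.4]
width: 0.244
gripper_force: 59.0
```

```bash
python3 - <<'E'
from h import *
s=bot.sense();print(s['ee_pos'],s['eef_rot'],s['force'])
rows(([.453,.364,.012],[np.pi,0,.034]),([.453,.364,.007],[np.pi,0,.034]))
E
```

```text
[0.45297966 0.364935   0.0509713 ] [-3.14049178e+00  1.42061212e-04  2.96103454e-02] [-1.07771892 -0.29750437 -0.35397525]
[-0.      0.0012  0.0487] [-0.0005  0.0001 -0.0021]
[-0.      0.0012  0.055 ] [-0.0005  0.0001 -0.0021]
```

arm_command(
  moves="0 0.001 0.02 0 0 -0.001 -1; 0 0.001 0.035 0 0 -0.001 -1; 0 0.001 0.045 0 0 -0.001 -1; 0 0.001 0.05 0 0 -0.001 -1; 0 0.001 0.05 0 0 -0.001 -1",
)

```text
clock: 16.52
ee_pos: [0.4527, 0.364, 0.0102]
eef_rot: [-3.141, 0.001, 0.032]
force: [-0.7, 0.0, -0.9]
width: 0.236
gripper_force: 59.0
```

arm_command(
  moves="0 0 0.0015 0 0 0 -1; 0 0 0.003 0 0 0 -1; 0 0 0.004 0 0 0 -1; 0 0 0.004 0 0 0 -1; 0 0 0.004 0 0 0 -1",
)

```text
clock: 17.15
ee_pos: [0.4529, 0.3641, 0.0076]
eef_rot: [-3.141, 0.0, 0.032]
force: [-1.1, -0.5, 2.2]
width: 0.239
gripper_force: 59.4
```

arm_command(
  moves="0 0 0.0008 0 0 0 -1; 0 0 0.0008 0 0 0 -1; 0 0 0.0015 0 0 0 -1; 0 0 0.0015 0 0 0 -1; 0 0 0.0015 0 0 0 -1",
)

```text
clock: 17.77
ee_pos: [0.453, 0.3642, 0.0075]
eef_rot: [-3.141, 0.0, 0.032]
force: [-4.2, -3.3, 10.5]
width: 0.242
gripper_force: 60.5
```

Contact with the floor. I'll part-open the fingers (to keep clear of yellow and the wall), then rise.

arm_command(
  moves="0 0 -0.0008 0 0 0 -1; 0 0 -0.0008 0 0 0 0; 0 0 -0.0008 0 0 0 0; 0 0 -0.0008 0 0 0 0; 0 0 -0.0008 0 0 0 0",
)

```text
clock: 18.4
ee_pos: [0.4527, 0.364, 0.0065]
eef_rot: [-3.141, 0.001, 0.032]
force: [-0.7, -0.2, 0.8]
width: 0.499
gripper_force: 0.0
```

arm_command(
  moves="0 0 0 0 0 0 0; 0 0 -0.03 0 0 0 0; 0 0 -0.1 0 0 0 0; 0 0 -0.17 0 0 0 0; 0 0 -0.24 0 0 0 0",
)

```text
clock: 19.02
ee_pos: [0.4528, 0.3637, 0.2006]
eef_rot: [-3.141, 0.001, 0.032]
force: [1.6, -0.3, -0.1]
width: 0.5
gripper_force: 0.0
```

```bash
python3 - <<'E'
from h import *
s=bot.sense();print(s['ee_pos'],s['width'],s['force'])
im={k:bot.get_image(k)for k in('wrist','scene','side')}
for k,d in im.items(): save(d,k+'12')
d=im['wrist'];P=cloud(d);hsv=cv2.cvtColor(d['img'],cv2.COLOR_RGB2HSV);H,S=hsv[...,0].astype(int),hsv[...,1]
R=lambda q:cv2.minAreaRect((q[:,:2]*1000).astype(np.float32))
for c,m in(('red',((H<8)|(H>172))&(S>150)),('yellow',(H>22)&(H<34)&(S>150))):
    q=P[(d['z_map']>0)&m&(P[...,2]<.05)&(P[...,2]>.015)&(P[...,1]>.25)];print(c,R(q),np.percentile(q[:,2],[5,50,95]))
a=np.hstack([cv2.resize(im[k]['img'],(400,250))for k in('wrist','scene')]);b=np.hstack([cv2.resize(im['side']['img'],(400,250)),np.zeros((250,400,3),np.uint8)])
cv2.imwrite('pics/c12.png',np.vstack([a,b])[:,:,::-1])
E
```

```text
[0.45275708 0.36373416 0.20058348] 0.4999479967325294 [ 1.62152618 -0.34681793 -0.10666185]
red ((453.94586181640625, 365.0063781738281), (159.32077026367188, 21.430910110473633), 1.867391586303711) [0.02550034 0.02715736 0.02844292]
yellow ((455.3149108886719, 301.8900146484375), (158.8382110595703, 22.378618240356445), 1.9014848470687866) [0.02561962 0.0271704  0.02842675]
```

View pics/c12.png

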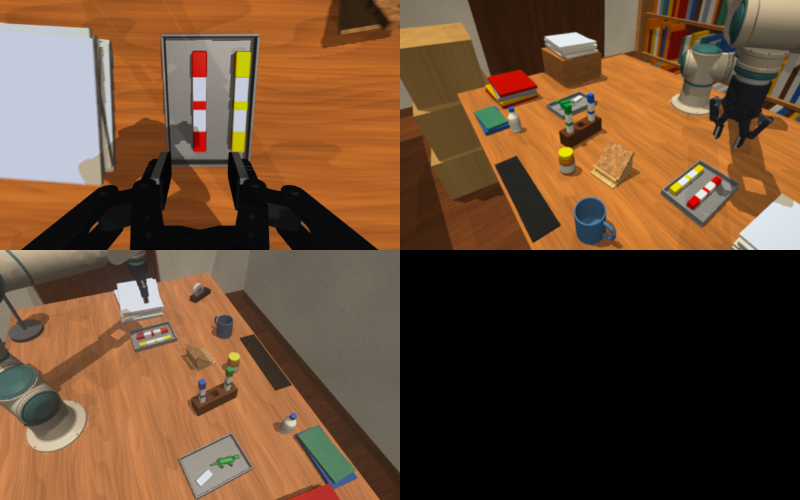

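The red marker lies flat and parallel to yellow on the tray floor (wrist (200,100)); everything else is where it was, and the gripper is clear. I'll let the arm settle and hand in.

arm_command(
  moves="0 0 0 0 0 0 0; 0 0 0 0 0 0 0; 0 0 0 0 0 0 0; 0 0 0 0 0 0 0; 0 0 0 0 0 0 0",
)

```text
clock: 19.8
ee_pos: [0.453, 0.3639, 0.1985]
eef_rot: [-3.141, 0.001, 0.032]
force: [-0.3, -0.6, 0.8]
width: 0.499
gripper_force: 0.0
```

```bash
python3 -c "
from h import *
print(bot.hand_in())"
```

```text
the job is handed in; nothing more can be done
None
```

The red marker was parked on the slanted rest and let go, then regripped by mid-barrel and laid flat and lengthways beside the yellow marker in its tray; the job was handed in at about 20 s (the hand-in gave no verdict), and in the last pictures nothing else appeared to have moved.

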